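# Brake, cover and bolt the rolling section bin

## Robot

A 6-joint arm with a two-finger parallel gripper is mounted at the origin on the work surface. World frame = base frame: x ahead of the robot, y to its left, z up, the work surface at z = 0. Lengths are in m, angles in rad, forces in N, time in s.
With the tool pointing down it reaches from about 0.35 to 0.975 m from the base axis. Payload 4.9 kg.
Tool frame: the origin (TCP) lies at the very end of the fingers, on their centre line; the grasp point (between the pads) lies 19 mm behind it (pinch_z is the distance from the TCP to the grasp point, in m); z points along the fingers, y is the line along which they close (so a half turn about z gives the same grasp; the last joint's range is limited). The gripper opens to 85 mm and grips with 20 to 120 N. Pads are 22 mm wide; open, the fingers measure 114 mm over their backs; the gripper's body (76 mm by 85 mm) begins 54 mm behind the grasp point. The pads swing forward as they close: fully open they stand 13 mm farther back than shut.
Start: joints at [-1.455, 0.053, 1.613, -0, 1.476, -0.119], TCP at [0.145, -0.608, 0.231] pointing down, gripper open.
Joint ranges: [-3.01, 3.01], [-1.01, 2.22], [0.06, 2.58], [-1.02, 4.17], [0.09, 2.62], [-3.14, 3.14]. Speed limits (rad/s): [2.57, 2.57, 3.14, 3.14, 3.14, 3.14].

## Interface

Orientations are given as a unit quaternion [w, x, y, z].
In Python, from plant import * gives the robot as it stands. The module is installed in compiled form; this text tells all that it offers.
- The arm moves only by the tool play_rows, never from a script. Its arguments are lists of equal length, an entry for each row: "linear": the shift along the world's x, y, z in m, a list of three; "turn": the turn about the world's z in degrees. A call has 1 to 8 rows; each row shifts and turns the commanded pose from where the row before left it; what a row does not reach is not made up. A row lasts 1/8 s, in which the tool goes at most 62.5 mm and 10.7 degrees, less where a joint would pass 70% of its speed; a pose out of reach is approached as far as the arm can. A call is refused whole if a number of a shift passes 0.0625 or a number of a turn 10.7, either way. A call with a gripper value outside its range is refused whole. "hand" is the finger opening in m, from 0 to 0.0854, set as the call begins (left out, the last holds). The fingers move at their own pace and stop on an object; the grip force is fixed at half the most. Time passes only in rows, so rows that do not move let the fingers close. It gives the time, the measured TCP pose, the force, the opening and the grip force at its end, in the units of the state.
- state(): the state, without advancing time (a new reading comes with each control period).
- grab_frame(name): name is "scene" or "top" or "wrist"; returns the picture (480x640x3 uint8, red, green, blue); there is no depth.
- camera_info(name): a dict with "camera_matrix" (3x3 intrinsics, pixels), "origin" and "attitude" of the camera in the world; the wrist camera has in their place "mount" (4x4, takes a point from camera to tool coordinates, whose origin is the TCP and whose axes are the flange's). Camera axes: x right, y down, z forward; pixel columns grow to the right and rows downward; lengths in m; the calibration is good to about 2 mm. A picture is of the moment at which its call begins: read the wrist's pose just before it. camera_info takes no time and is no camera call.
- job_done(): hands the job in; it is judged then, once.
Trained networks look in the newest picture that a camera, given by its name, has taken for a name from the list of things; names that differ only in an ending like _2 or _b are one class to them, and where a whole thing is asked for, a point or a joint stands for the part that bears it (a point fixed in the world has none). Each returns a list of dicts, best first, with "p" (0 to 1); they miss things now and then, are a little off and sometimes report something else, mostly with a low value. They report only what shows in the picture. A call takes as long as a camera call. They do not tell look-alikes from the thing itself.
- trace(camera, thing): "region" (480x640 bool, what is visible of it) and "location" ([column, row] in pixels, amid what is visible of it).
The state is a dict: "time": time; "joint_pos": joint angles; "joint_vel": joint speeds; "joint_efforts": joint torques, N m; "tool_pos": TCP position; "tool_rot": TCP orientation; "contact_force": force on the tool from outside, world axes, zero at the start; "ft_torque": the same for the moment, N m; "gripper_width": opening from 0.0 (shut) to 1.0 (fully open); "grasp_force": force on a finger pad.
Only numpy, scipy, OpenCV 4.12 (cv2) and the standard library are available. Lean on these libraries where they do the work, as an engineer would, in place of code of your own. Each camera call takes 0.05 s, during which the arm holds its last target. There are 200 camera calls.

## Task

Push the rolling wooden bin back to the loading end of its track, as far as it goes away from the rubber stop, and lock it there by pushing its brake lever fully down. Then seat every loose wooden section cover flat and square, fully down in a pocket of its own size while the brake stays locked, flick the brake lever back up to release it, push the bin fully home against the stop, and slide the barrel bolt fully into the fork on the bin. Leave the other kitchen things where they stand.

Things in the scene. Friction and masses are not known exactly. Their poses are not given: they have to be found in the camera images.
- track: Fixed steel track on the counter, plate 150 mm (x) x 310 mm (y) x 8 mm. Origin: centre of its underside on the counter. x across the track, away from the robot; y along the track, towards the home end with its black rubber stop (30 mm high, near face at y = +135). On the robot's side (-x) stand the brake lever (y = -95) and the barrel bolt (y = +95).
- bin (a joint): Travel of the rolling ash bin along the track's +y, m: 0 at the loading end, 0.100 home at the stop. Bin 134 (x) x 168 (y) mm, walls 14 to 50 mm above the counter. About 2 N of drag; stays where left. Brass forks on its robot side: the one nearer the loading end takes the brake, the other the bolt. The brake goes fully down only with the bin at the loading end, which then moves a few mm at most.
- push_face (a point): Middle of the bin's plain upright end wall at the loading end (its -y end), 35 mm above the counter; push here along the track's +y. The wall's top edge is 50 mm above the counter; the track before it is clear for fingers.
- back_face (a point): Middle of the bin's upright end wall at the home end (its +y end, facing the rubber stop), 35 mm above the counter; push here along the track's -y to send the bin to the loading end. At the start there are 55 to 90 mm between it and the stop, clear for closed fingers.
- brake (a joint): Brake lever angle, rad: 0 = raised (released; the lever points 0.9 rad above level), 0.9 = pushed fully down, level (locked: its inner end rises into the bin's fork). Stays where it is left; takes about 2 to 3 N at the pad.
- brake_pad (a point): Centre of the black rubber pad at the brake lever's end, pad 24 mm long, 18 mm wide (along the track's y), 12 mm thick, at 65 mm from the pivot. Lever down: pad centre 40 mm above the counter, with free space below and beside it; lever up: 91 mm above the counter. The lever points from the pivot towards the robot (track -x) and swings in the track's x-z plane.
- brake_pivot (a point): Pivot of the brake lever, 40 mm above the counter; its axis lies along the track's y. Brass cheeks beside it reach 17 mm to either side and 50 mm above the counter.
- bolt (a joint): Barrel bolt travel along the track's +x (towards the bin), m: 0 drawn back, 0.040 fully in the bin's fork. About 2 N of drag; stays where left. Throw it only when the bin is home: it starts drawn back (0 to 0.008), clear of the passing bin, and blocks the bin's way when it is beyond 0.012.
- bolt_knob (a point): Top of the bolt's upright brass knob, 86 mm above the counter; a round post 14 mm across that rises 46 mm. The brass straps in front of and behind it are 48 mm high, so keep fingertips above 52 mm.
- long_a: Section cover of mid-brown wood, a flat plate 84 x 50 x 12 mm with a straight bar grip standing on the middle of its top: the grip is 12 mm thick, 44 mm long along the plate's long direction, 30 mm high (its top is 42 mm above the underside). Origin: centre of the underside; z up; x along the bar grip. about 110 g. May be absent (None).
- long_b: Section cover of mid-brown wood, a flat plate 84 x 50 x 12 mm with a straight bar grip standing on the middle of its top: the grip is 12 mm thick, 44 mm long along the plate's long direction, 30 mm high (its top is 42 mm above the underside). Origin: centre of the underside; z up; x along the bar grip. about 110 g. May be absent (None).
- square_a: Section cover of mid-brown wood, a flat plate 50 x 50 x 12 mm with a straight bar grip standing on the middle of its top: the grip is 12 mm thick, 36 mm long and parallel to two edges, 30 mm high (its top is 42 mm above the underside). Origin: centre of the underside; z up; x along the bar grip. about 70 g. May be absent (None).
- square_b: Section cover of mid-brown wood, a flat plate 50 x 50 x 12 mm with a straight bar grip standing on the middle of its top: the grip is 12 mm thick, 36 mm long and parallel to two edges, 30 mm high (its top is 42 mm above the underside). Origin: centre of the underside; z up; x along the bar grip. about 70 g. May be absent (None).
- long_near (a point): Pocket in the rolling bin for a long cover, 55 (x) x 89 (y) mm and 10 mm deep (2.5 mm play on every side). Point: centre of the level the cover's underside rests on, 40 mm above the counter, 10 mm below the rim; axes as the track's. In the robot-side row. A cover may go in either pocket of its size.
- long_far (a point): Pocket in the rolling bin for a long cover, 55 (x) x 89 (y) mm and 10 mm deep (2.5 mm play on every side). Point: centre of the level the cover's underside rests on, 40 mm above the counter, 10 mm below the rim; axes as the track's. In the far row. A cover may go in either pocket of its size.
- square_near (a point): Pocket in the rolling bin for a square cover, 55 x 55 mm and 10 mm deep (2.5 mm play on every side). Point: centre of the level the cover's underside rests on, 40 mm above the counter, 10 mm below the rim; axes as the track's. In the robot-side row. A cover may go in either pocket of its size.
- square_far (a point): Pocket in the rolling bin for a square cover, 55 x 55 mm and 10 mm deep (2.5 mm play on every side). Point: centre of the level the cover's underside rests on, 40 mm above the counter, 10 mm below the rim; axes as the track's. In the far row. A cover may go in either pocket of its size.
- garlic_keeper: Bystander: lidded terracotta pot, 108 mm across, 122 mm high. Origin: centre of underside.
- grater: Bystander: flat rasp grater with a black plastic handle, 233 mm long. Origin: underside of the blade's middle, x along it.
- steel_bowl: Bystander: small steel bowl, 120 mm across, 45 mm high. Origin: centre of underside.
- mug: Bystander: white mug, 80 mm across, 90 mm high. Origin: centre of underside.
- soap_bottle: Bystander: green bottle, 60 mm across, 190 mm high. Origin: centre of underside.
- jar: Bystander: glass jar, 70 mm across, 90 mm high. Origin: centre of underside.
- wooden_spoon: Bystander: wooden spoon lying on the counter. Origin: underside, x along it.
Not all that is in view belongs to the job. What is shaped like the square_b but pink, purple or white is not meant.

How it is judged:
On the way, in this order (a step that is already met when the one before it is completed fails the run):
1. the bin is at the loading end (travel under 0.005 m) (value of joint bin below 0.005 m), for 0.2 s.
2. the brake lever is pushed fully down (angle over 0.78 rad) with the bin at the loading end (value of joint brake above 0.78 rad and value of joint bin below 0.02 m), for 0.2 s.
3. every cover present is seated in a pocket of its size while the brake is down (value of joint brake above 0.7 rad and ((horizontal distance between long_a and long_near below 0.005 m and z of long_a in the frame of long_near between -0.003 and 0.003 m and angle between long_a's own z axis and vertical below 0.06 rad and angle between the x axis of long_a and the y axis of long_near, either way round below 0.09 rad) or (horizontal distance between long_a and long_far below 0.005 m and z of long_a in the frame of long_far between -0.003 and 0.003 m and angle between long_a's own z axis and vertical below 0.06 rad and angle between the x axis of long_a and the y axis of long_far, either way round below 0.09 rad)) and ((horizontal distance between long_b and long_near below 0.005 m and z of long_b in the frame of long_near between -0.003 and 0.003 m and angle between long_b's own z axis and vertical below 0.06 rad and angle between the x axis of long_b and the y axis of long_near, either way round below 0.09 rad) or (horizontal distance between long_b and long_far below 0.005 m and z of long_b in the frame of long_far between -0.003 and 0.003 m and angle between long_b's own z axis and vertical below 0.06 rad and angle between the x axis of long_b and the y axis of long_far, either way round below 0.09 rad)) and ((horizontal distance between square_a and square_near below 0.005 m and z of square_a in the frame of square_near between -0.003 and 0.003 m and angle between square_a's own z axis and vertical below 0.06 rad) or (horizontal distance between square_a and square_far below 0.005 m and z of square_a in the frame of square_far between -0.003 and 0.003 m and angle between square_a's own z axis and vertical below 0.06 rad)) and ((horizontal distance between square_b and square_near below 0.005 m and z of square_b in the frame of square_near between -0.003 and 0.003 m and angle between square_b's own z axis and vertical below 0.06 rad) or (horizontal distance between square_b and square_far below 0.005 m and z of square_b in the frame of square_far between -0.003 and 0.003 m and angle between square_b's own z axis and vertical below 0.06 rad))), for 0.2 s.
4. the brake lever is flicked up (angle under 0.25 rad) (value of joint brake below 0.25 rad), for 0.2 s.
5. the bin is home (travel over 0.095 m) (value of joint bin above 0.095 m), for 0.2 s.
6. the bolt is in the fork (travel over 0.035 m) (value of joint bolt above 0.035 m), for 0.2 s.
At the end, for the whole second after the job is handed in: Every cover present lies at rest in a pocket of its size (centre within 5 mm, underside within 3 mm of the ledge, tilted less than 0.06 rad; long covers within 0.09 rad of the pocket's direction); brake lever up (under 0.25 rad), bin home (over 95 mm of 100), bolt in (over 35 mm of 40) (value of joint brake below 0.25 rad and value of joint bin above 0.095 m and value of joint bolt above 0.035 m and ((horizontal distance between long_a and long_near below 0.005 m and z of long_a in the frame of long_near between -0.003 and 0.003 m and angle between long_a's own z axis and vertical below 0.06 rad and angle between the x axis of long_a and the y axis of long_near, either way round below 0.09 rad) or (horizontal distance between long_a and long_far below 0.005 m and z of long_a in the frame of long_far between -0.003 and 0.003 m and angle between long_a's own z axis and vertical below 0.06 rad and angle between the x axis of long_a and the y axis of long_far, either way round below 0.09 rad)) and ((horizontal distance between long_b and long_near below 0.005 m and z of long_b in the frame of long_near between -0.003 and 0.003 m and angle between long_b's own z axis and vertical below 0.06 rad and angle between the x axis of long_b and the y axis of long_near, either way round below 0.09 rad) or (horizontal distance between long_b and long_far below 0.005 m and z of long_b in the frame of long_far between -0.003 and 0.003 m and angle between long_b's own z axis and vertical below 0.06 rad and angle between the x axis of long_b and the y axis of long_far, either way round below 0.09 rad)) and ((horizontal distance between square_a and square_near below 0.005 m and z of square_a in the frame of square_near between -0.003 and 0.003 m and angle between square_a's own z axis and vertical below 0.06 rad) or (horizontal distance between square_a and square_far below 0.005 m and z of square_a in the frame of square_far between -0.003 and 0.003 m and angle between square_a's own z axis and vertical below 0.06 rad)) and ((horizontal distance between square_b and square_near below 0.005 m and z of square_b in the frame of square_near between -0.003 and 0.003 m and angle between square_b's own z axis and vertical below 0.06 rad) or (horizontal distance between square_b and square_far below 0.005 m and z of square_b in the frame of square_far between -0.003 and 0.003 m and angle between square_b's own z axis and vertical below 0.06 rad)) and linear speed of each of long_a, long_b, square_a, square_b below 0.02 m/s); the robot touches nothing.
It fails at once if a bystander is moved more than 40 mm or tipped over (distance of any of garlic_keeper, grater, steel_bowl, mug, soap_bottle, jar, wooden_spoon from where it was at the start of the episode above 0.04 m or angle between any of garlic_keeper, steel_bowl, mug, soap_bottle, jar's own z axis and vertical above 0.5 rad).
Of long_a, long_b, square_a, square_b only 2 to 4 are there at a start; the rules pass over those that are not, and their reading is None.
At some moment in a run one of long_a, long_b, square_a, square_b may be knocked a few centimetres aside while the robot is not near it.
Once in a run the grip may slacken for a moment while it holds something.
It also fails if it takes over 210 s, if anything falls off the work surface, if the arm or the gripper's body presses on something with over 40 N, if the wrist force passes 120 N, or if a joint passes its speed limit or range.

## Working session

There is one attempt and no reset: what is moved stays moved. The work goes in short steps, Python scripts to look and compute and a tool call to move; the robot and the scene stay as the last step left them, time stands still between calls to the robot, and variables do not carry over. Pictures are saved under pics/ and viewed, at most 14 in all, crops included, and the job is handed in when it is done.

Besides the shell and the picture viewer there is one more tool, called after "Request:" as name([rows], argument=value, ...), one row to a line, values as JSON. play_rows: Moves the arm, as the interface text tells. Its arguments: {"type":"object","properties":{"linear":{"type":"array","items":{"type":"array","items":{"type":"number"}}},"turn":{"type":"array","items":{"type":"number"}},"hand":{"type":"number"}},"required":["linear","turn"]}

```bash
mkdir -p pics; cat > h.py <<'E'
from plant import *
import numpy as np, cv2
from scipy.spatial.transform import Rotation as R
def pose(name):
    c=camera_info(name); K=np.array(c["camera_matrix"])
    if name=="wrist":
        s=state(); q=s["tool_rot"]; T=np.eye(4); T[:3,:3]=R.from_quat([q[1],q[2],q[3],q[0]]).as_matrix(); T[:3,3]=s["tool_pos"]
        M=T@np.array(c["mount"]); return K,M[:3,:3],M[:3,3]
    a=np.array(c["attitude"],float)
    Rm=a if a.shape==(3,3) else R.from_quat([a[1],a[2],a[3],a[0]]).as_matrix()
    return K,Rm,np.array(c["origin"])
def ray(P,uv,z):
    K,Rm,o=P; d=Rm@np.linalg.solve(K,[uv[0],uv[1],1.]); return o+d*(z-o[2])/d[2]
def proj(P,X):
    K,Rm,o=P; p=K@(Rm.T@(np.array(X)-o)); return p[:2]/p[2]
def save(im,f,box=None,s=1):
    if box: im=im[box[1]:box[3],box[0]:box[2]]
    cv2.imwrite("pics/"+f,cv2.resize(im[:,:,::-1],None,fx=s,fy=s,interpolation=cv2.INTER_CUBIC))
E
python3 - <<'E'
from h import *
print(state()); 
for n in("scene","top","wrist"): print(n,camera_info(n))
a=grab_frame("top");save(a,"top0.png");b=grab_frame("scene");save(b,"scene0.png")
E
```

```text
{'time': 0.0, 'joint_pos': array([-1.45502001e+00,  5.33496218e-02,  1.61429214e+00,  2.31984376e-05,
        1.47600787e+00, -1.19014462e-01]), 'joint_vel': array([ 5.81540442e-04, -1.67726039e-04,  5.27429026e-04, -5.76270411e-04,
       -6.89862684e-04, -7.91952202e-05]), 'joint_efforts': array([ 3.41464411e-04, -3.93683374e+01, -3.70175314e+01, -4.83880319e-05,
        7.17724470e-03, -1.06565658e-06]), 'tool_pos': array([ 0.14532508, -0.60722854,  0.23006862]), 'tool_rot': array([-1.02846921e-03,  9.93116676e-01,  1.17124759e-01,  1.32111983e-05]), 'contact_force': array([ 0.22786854, -0.21971124, -0.09791944]), 'ft_torque': array([-0.02008849,  0.01638252, -0.05207034]), 'grasp_force': 0.0, 'gripper_width': 1.0001781372449803}
scene {'camera_matrix': array([[483.80406897,   0.        , 329.22053077],
       [  0.        , 483.80406897, 241.21209989],
       [  0.        ,   0.        ,   1.        ]]), 'origin': array([1.28051209, 0.86046904, 0.85745434]), 'attitude': array([-0.16249438,  0.28661544,  0.83861247, -0.4337929 ])}
top {'camera_matrix': array([[527.71384602,   0.        , 320.97447148],
       [  0.        , 527.71384602, 227.1964479 ],
       [  0.        ,   0.        ,   1.        ]]), 'origin': array([0.36487765, 0.03115488, 1.35923018]), 'attitude': array([-0.05687504,  0.70767581, -0.70116791,  0.0657552 ])}
wrist {'camera_matrix': array([[352.70973854,   0.        , 315.94712261],
       [  0.        , 352.70973854, 234.93555825],
       [  0.        ,   0.        ,   1.        ]]), 'mount': array([[ 1.54373755e-04, -9.51114886e-01, -3.08837255e-01,
         7.89367432e-02],
       [ 9.99999981e-01,  1.09253879e-04,  1.63389490e-04,
        -2.00338590e-04],
       [-1.21660508e-04, -3.08837274e-01,  9.51114884e-01,
        -1.41576072e-01],
       [ 0.00000000e+00,  0.00000000e+00,  0.00000000e+00,
         1.00000000e+00]])}
```

View pics/top0.png

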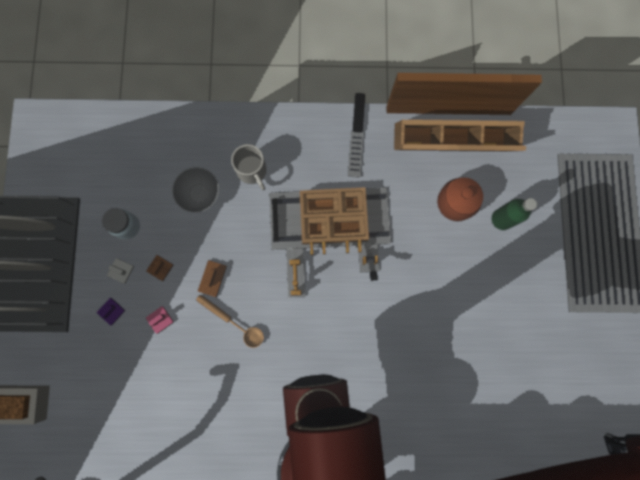

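View pics/scene0.png

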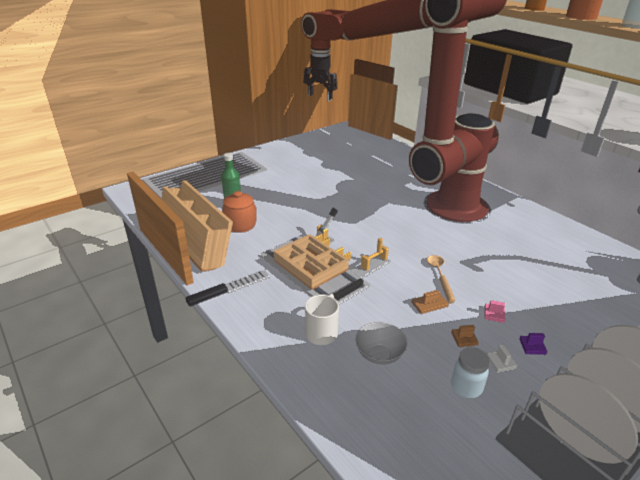

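```bash
python3 - <<'E'
from h import *
P=pose("top"); grab_frame("top")
for t,z in [("track",.008),("bin",.05),("brake_pad",.09),("brake_pivot",.05),("bolt_knob",.086),("push_face",.05),("back_face",.05),("long_a",.012),("square_a",.012),("long_near",.04),("long_far",.04),("square_near",.04),("square_far",.04)]:
  for d in trace("top",t)[:5]:
    r=d["region"].astype(np.uint8); c=max(cv2.findContours(r,0,1)[0],key=cv2.contourArea); rr=cv2.minAreaRect(c)
    box=np.array([ray(P,p,z)[:2] for p in cv2.boxPoints(rr)])
    e1,e2=box[1]-box[0],box[2]-box[1]
    print(t,round(d["p"],2),np.round(d["location"]),ray(P,d["location"],z).round(3),"ctr",box.mean(0).round(3),"sz",np.linalg.norm(e1).round(3),np.linalg.norm(e2).round(3),"ang",np.degrees(np.arctan2(e1[1],e1[0])).round(1))
E
```

```text
track 0.94 [326. 223.] [0.614 0.001 0.008] ctr [ 0.567 -0.009] sz 0.315 0.278 ang -84.8
track 0.44 [334. 214.] [ 0.638 -0.019  0.008] ctr [ 0.619 -0.016] sz 0.178 0.172 ang -86.7
track 0.29 [290. 276.] [0.474 0.093 0.008] ctr [0.472 0.082] sz 0.008 0.056 ang -89.5
bin 0.77 [331. 215.] [ 0.625 -0.01   0.05 ] ctr [ 0.613 -0.016] sz 0.17 0.163 ang -86.5
brake_pad 0.69 [371. 265.] [ 0.496 -0.106  0.09 ] ctr [ 0.498 -0.105] sz 0.021 0.079 ang -77.5
brake_pivot 0.22 [335. 216.] [ 0.624 -0.02   0.05 ] ctr [ 0.613 -0.015] sz 0.173 0.169 ang -86.2
bolt_knob 0.6 [292. 283.] [0.452 0.085 0.086] ctr [0.466 0.079] sz 0.058 0.012 ang 1.0
bolt_knob 0.36 [368. 264.] [ 0.498 -0.099  0.086] ctr [ 0.498 -0.105] sz 0.025 0.082 ang -81.8
bolt_knob 0.34 [158. 268.] [0.485 0.408 0.086] ctr [0.485 0.404] sz 0.048 0.055 ang -25.9
push_face 0.8 [333. 217.] [ 0.621 -0.016  0.05 ] ctr [ 0.611 -0.016] sz 0.171 0.167 ang -86.7
push_face 0.2 [354. 139.] [ 0.829 -0.068  0.05 ] ctr [ 0.841 -0.074] sz 0.23 0.034 ang -4.3
back_face 0.87 [339. 216.] [ 0.624 -0.029  0.05 ] ctr [ 0.612 -0.015] sz 0.171 0.17 ang -85.4
lon
[... 484 characters left out ...]
012] ctr [ 0.62  -0.016] sz 0.172 0.165 ang -86.6
long_near 0.87 [335. 217.] [ 0.624 -0.019  0.04 ] ctr [ 0.616 -0.016] sz 0.171 0.163 ang -86.5
long_near 0.48 [242. 325.] [0.35  0.207 0.04 ] ctr [0.367 0.236] sz 0.048 0.196 ang -39.9
long_near 0.28 [155. 268.] [0.489 0.428 0.04 ] ctr [0.49  0.419] sz 0.049 0.05 ang -28.6
long_far 0.94 [332. 218.] [ 0.619 -0.013  0.04 ] ctr [ 0.615 -0.015] sz 0.176 0.17 ang -85.1
square_near 0.58 [336. 213.] [ 0.634 -0.022  0.04 ] ctr [ 0.614 -0.016] sz 0.172 0.165 ang -86.9
square_near 0.45 [246. 328.] [0.344 0.198 0.04 ] ctr [0.368 0.237] sz 0.047 0.193 ang -40.2
square_far 0.96 [332. 214.] [ 0.63  -0.013  0.04 ] ctr [ 0.615 -0.016] sz 0.172 0.17 ang -86.7
```

The top view shows the track at about (330,217), the stop at its left end (274,220), the bolt at (295,275) and the brake at (371,265). The cover candidates are:
- brown long cover (211,279)
- brown square (158,268)
- pink (160,319), purple (111,311) and white (120,271) squares, which are decoys

Only the two brown ones fit the description. I'll confirm that in a crop.

```bash
python3 - <<'E'
from h import *
a=grab_frame("top"); P=pose("top")
l=cv2.resize(a[240:340,90:240],None,fx=2.6,fy=2.6,interpolation=cv2.INTER_CUBIC)
r=cv2.resize(a[175:305,260:400],None,fx=2.9,fy=2.9,interpolation=cv2.INTER_CUBIC)
h=max(l.shape[0],r.shape[0]); c=np.zeros((h,l.shape[1]+r.shape[1],3),np.uint8); c[:l.shape[0],:l.shape[1]]=l; c[:r.shape[0],l.shape[1]:]=r
print(c.shape); save(c,"crop1.png")
E
```

```text
(377, 796, 3)
```

View pics/crop1.png

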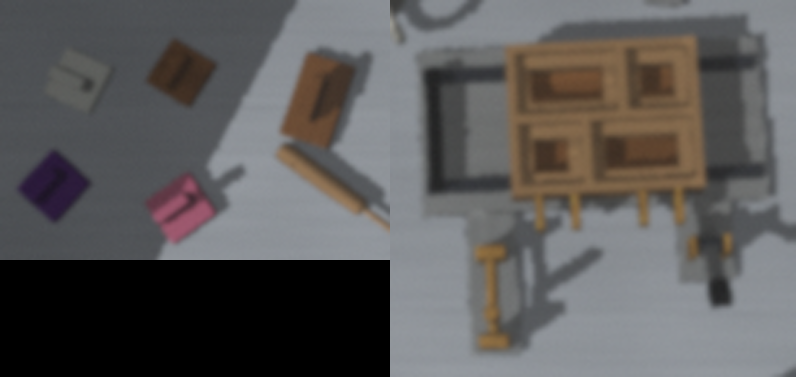

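Confirmed in the crop: the brown long cover and the brown square are the ones meant; the other squares are white, purple and pink. In the bin, the far row has the long pocket on the home side and the near row has the square pocket on the home side.

```bash
python3 - <<'E'
from h import *
P=pose("top")
f=lambda u,v:((u-390)/2.9+260-.33,v/2.9+175-.33)
def rect(c,z):
    b=np.array([ray(P,f(*p),z)[:2] for p in c]); print(b.round(3).tolist(),b.mean(0).round(4))
    for i in range(4):
        e=b[(i+1)%4]-b[i]; print(np.linalg.norm(e).round(4),np.degrees(np.arctan2(e[1],e[0])).round(1))
rect([(507,46),(696,37),(706,187),(516,197)],.05)
rect([(418,52),(762,35),(775,197),(425,215)],.008)
for p,z in [((441,125),.03),((428,130),.03),((720,290),.091),((711,245),.05),((492,250),.048),((494,342),.048),((490,310),.086)]: print(p,ray(P,f(*p),z).round(4))
# colour-based bin outline
a=grab_frame("top"); hsv=cv2.cvtColor(a,cv2.COLOR_RGB2HSV); m=((hsv[:,:,1]>90)&(hsv[:,:,0]<25)).astype(np.uint8)
m[:170]=0;m[243:]=0;m[:,:290]=0;m[:,380:]=0
m=cv2.morphologyEx(cv2.morphologyEx(m,3,np.ones((5,5))),2,np.ones((7,7)))
c=max(cv2.findContours(m,0,1)[0],key=cv2.contourArea);b=np.array([ray(P,p,.05)[:2] for p in cv2.boxPoints(cv2.minAreaRect(c))])
print(b.round(4).tolist(),b.mean(0))
E
```

```text
[[0.689, 0.07], [0.699, -0.097], [0.565, -0.104], [0.555, 0.06]] [ 0.6271 -0.0178]
0.1667 -86.5
0.1338 -176.7
0.1647 93.6
0.1343 4.2
[[0.693, 0.151], [0.712, -0.161], [0.563, -0.17], [0.544, 0.142]] [ 0.6281 -0.0095]
0.3129 -86.4
0.1492 -176.3
0.3126 93.5
0.1491 3.8
(441, 125) [0.6215 0.1276 0.03  ]
(428, 130) [0.6169 0.139  0.03  ]
(720, 290) [ 0.4728 -0.1111  0.091 ]
(711, 245) [ 0.5149 -0.1083  0.05  ]
(492, 250) [0.509 0.08  0.048]
(494, 342) [0.4305 0.077  0.048 ]
(490, 310) [0.4549 0.0794 0.086 ]
[[0.6886, 0.0702], [0.6983, -0.0964], [0.5629, -0.1015], [0.5537, 0.0622]] [ 0.62590052 -0.0163856 ]
```

Request:
play_rows([
  [0.034,0.05,0],
  [0.034,0.05,0],
  [0.034,0.05,0],
  [0.034,0.05,0],
  [0.034,0.05,0],
  [0.034,0.05,0],
  [0.034,0.05,0],
  [0.034,0.05,0],
], turn=[-3,-3,-3.8,0,0,0,0,0], hand=0)

```text
time: 1.9
tool_pos: [0.4183, -0.2061, 0.2317]
tool_rot: [0.0, 0.999, 0.032, 0.001]
contact_force: [0.7, -0.4, -0.0]
gripper_width: -0.002
grasp_force: 0.0
```

Request:
play_rows([
  [0.034,0.05,0],
  [0.034,0.05,0],
  [0.034,0.05,0],
  [0.034,0.05,0],
  [0.034,0.05,0],
  [0.034,0.05,0],
  [0,0,0],
  [0,0,0],
], turn=[0,0,0,0,0,0,0,0])

```text
time: 2.9
tool_pos: [0.6212, 0.0922, 0.231]
tool_rot: [0.0, 0.999, 0.032, -0.0]
contact_force: [0.2, -0.4, -0.4]
gripper_width: 0.002
grasp_force: 0.0
```

Request:
play_rows([
  [0,0.0038,-0.05],
  [0,0,-0.05],
  [0,0,-0.05],
  [0,0,-0.036],
  [0,0,-0.01],
  [0,0,-0.01],
  [0,0,0],
  [0,0,0],
], turn=[0,0,0,0,0,0,0,0])

```text
time: 3.9
tool_pos: [0.6226, 0.0959, 0.0271]
tool_rot: [0.0, 0.999, 0.032, 0.001]
contact_force: [0.2, -0.1, 0.6]
gripper_width: -0.002
grasp_force: 0.0
```

Request:
play_rows([
  [0.0006,-0.01,0],
  [0.0006,-0.01,0],
  [0.0006,-0.01,0],
  [0.0006,-0.01,0],
  [0.0003,-0.005,0],
  [0.0003,-0.005,0],
  [0,0,0],
  [0,0,0],
], turn=[0,0,0,0,0,0,0,0])

```text
time: 4.9
tool_pos: [0.6238, 0.0457, 0.0248]
tool_rot: [0.0, 0.999, 0.032, -0.001]
contact_force: [0.3, -1.0, -0.2]
gripper_width: -0.0
grasp_force: 0.0
```

Request:
play_rows([
  [0.0002,-0.003,0],
  [0.0002,-0.003,0],
  [0,-0.002,0],
  [0,-0.001,0],
  [0,0,0],
  [0,0,0],
], turn=[0,0,0,0,0,0])

```text
time: 5.65
tool_pos: [0.6243, 0.0402, 0.0249]
tool_rot: [-0.003, 0.999, 0.032, -0.0]
contact_force: [-0.2, 11.2, -0.6]
gripper_width: 0.001
grasp_force: 6.0
```

Request:
play_rows([
  [0,0.008,0],
  [0,0,0.05],
  [0,0,0.055],
  [-0.04,-0.04,0.02],
  [-0.04,-0.04,0],
  [-0.04,-0.04,0],
  [-0.036,-0.042,0],
  [0,0,0],
], turn=[0,0,0,0,0,0,0,0])

```text
time: 6.65
tool_pos: [0.4671, -0.1196, 0.1505]
tool_rot: [0.001, 1.0, 0.029, 0.0]
contact_force: [1.0, 0.5, 0.4]
gripper_width: -0.002
grasp_force: 0.0
```

```bash
python3 - <<'E'
from h import *
print(state()["tool_pos"]); P=pose("wrist"); a=grab_frame("wrist"); save(a,"w1.png")
for d in trace("wrist","brake_pad")[:2]: print(d["p"],d["location"],ray(P,d["location"],.091).round(3))
Q=pose("top"); b=grab_frame("top")
h=cv2.cvtColor(b,cv2.COLOR_RGB2HSV)
save(np.hstack([b[170:310,260:400]]),"t1.png",s=4)
E
```

```text
[ 0.46708643 -0.11955152  0.1504752 ]
0.71 [303.6, 199.2] [ 0.502 -0.11   0.091]
```

View pics/w1.png

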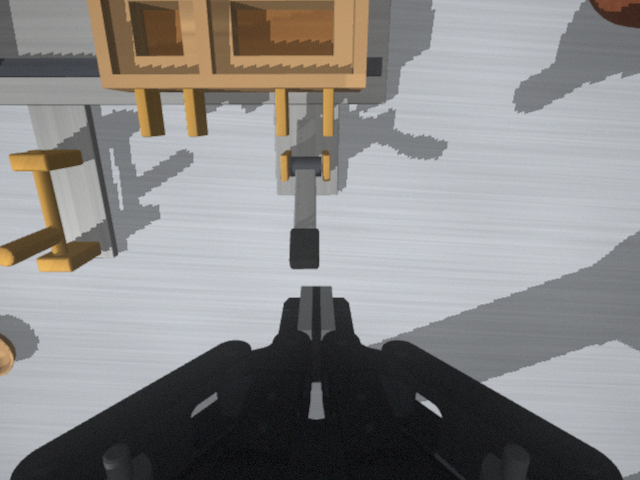

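The picture shows the bin at the loading end, with the brake lever lined up between the forks (281–328). The pad is at (305,250).

```bash
python3 - <<'E'
from h import *
P=pose("wrist")
for uv,z in [((305,250),.091),((306,167),.045),((-0+40,245),.086),((8,250),.086)]: print(uv,ray(P,uv,z).round(4))
# bin rim corners: near-left (104,88), near-right (367,88)
for uv in [(104,85),(367,86),(372,0)]: print(ray(P,uv,.05).round(4))
E
```

```text
(305, 250) [ 0.4728 -0.1101  0.091 ]
(306, 167) [ 0.517  -0.1071  0.045 ]
(40, 245) [0.4638 0.0542 0.086 ]
(8, 250) [0.4592 0.0747 0.086 ]
[0.5609 0.0236 0.05  ]
[ 0.5709 -0.1431  0.05  ]
[ 0.6181 -0.1409  0.05  ]
```

Request:
play_rows([
  [0,0.009,-0.03],
  [0,0,-0.02],
  [-0.005,0,-0.012],
  [-0.005,0,-0.012],
  [-0.003,0,-0.01],
  [-0.002,0,-0.01],
  [-0.002,0,-0.008],
  [0,0,0],
], turn=[0,0,0,0,0,0,0,0])

```text
time: 7.8
tool_pos: [0.4511, -0.1078, 0.0474]
tool_rot: [-0.0, 0.999, 0.032, -0.001]
contact_force: [-0.1, -0.5, 0.1]
gripper_width: 0.0
grasp_force: 0.0
```

Request:
play_rows([
  [0,0,-0.002],
  [0,0,-0.002],
  [0,0,-0.001],
  [0,0,0],
  [0,0,0],
], turn=[0,0,0,0,0])

```text
time: 8.43
tool_pos: [0.4519, -0.1082, 0.0455]
tool_rot: [-0.0, 0.999, 0.032, -0.001]
contact_force: [-8.7, 1.7, 15.4]
gripper_width: 0.003
grasp_force: 7.8
```

Request:
play_rows([
  [0,0,0.04],
  [0,0,0.055],
  [0,0.05,0.035],
  [0,0.06,0.02],
  [0,0.06,0],
  [0,0.06,0],
  [0,0.06,0],
  [0,0.06,0],
], turn=[0,0,-5,-5,-5,-5.5,0,0], hand=0.06)

```text
time: 9.43
tool_pos: [0.4516, 0.2434, 0.1934]
tool_rot: [-0.0, 0.989, -0.146, 0.001]
contact_force: [1.0, -0.6, -0.1]
gripper_width: 0.701
grasp_force: 0.0
```

Request:
play_rows([
  [-0.005,0.048,0],
  [0,0,0],
  [0,0,0],
], turn=[0,0,0])

```text
time: 9.8
tool_pos: [0.4467, 0.289, 0.1928]
tool_rot: [0.0, 0.989, -0.146, -0.0]
contact_force: [-0.8, -0.6, -0.5]
gripper_width: 0.7
grasp_force: 0.0
```

```bash
cat > look.py <<'E'
from h import *
import sys
def look(t,f,cam="wrist",zs=(.012,.042)):
    s=state(); q=s["tool_rot"]; M=R.from_quat([q[1],q[2],q[3],q[0]]).as_matrix()
    print("tcp",s["tool_pos"].round(4),"closing deg",np.degrees(np.arctan2(M[1,1],M[0,1])).round(1)%180,"w",s["gripper_width"])
    P=pose(cam); a=grab_frame(cam); save(a,f)
    for d in trace(cam,t)[:3]:
        r=d["region"].astype(np.uint8); c=max(cv2.findContours(r,0,1)[0],key=cv2.contourArea); rr=cv2.minAreaRect(c)
        print(round(d["p"],2),np.round(d["location"]),"box",cv2.boxPoints(rr).round().tolist())
        for z in zs:
            b=np.array([ray(P,p,z)[:2] for p in cv2.boxPoints(rr)]); e1,e2=b[1]-b[0],b[2]-b[1]
            print(z,"ctr",b.mean(0).round(4),np.linalg.norm(e1).round(3),np.linalg.norm(e2).round(3),np.degrees(np.arctan2(e1[1],e1[0])).round(1),np.degrees(np.arctan2(e2[1],e2[0])).round(1))
if __name__=="__main__": look(sys.argv[1],sys.argv[2])
E
python3 look.py long_a w2.png
```

```text
tcp [0.4467 0.289  0.1928] closing deg 73.2 w 0.7003148861737621
0.63 [306. 186.] box [[279.0, 141.0], [334.0, 141.0], [334.0, 232.0], [279.0, 232.0]]
0.012 ctr [0.4677 0.2917] 0.049 0.084 -106.8 164.1
0.042 ctr [0.4728 0.2893] 0.044 0.077 -106.8 164.1
```

View pics/w2.png

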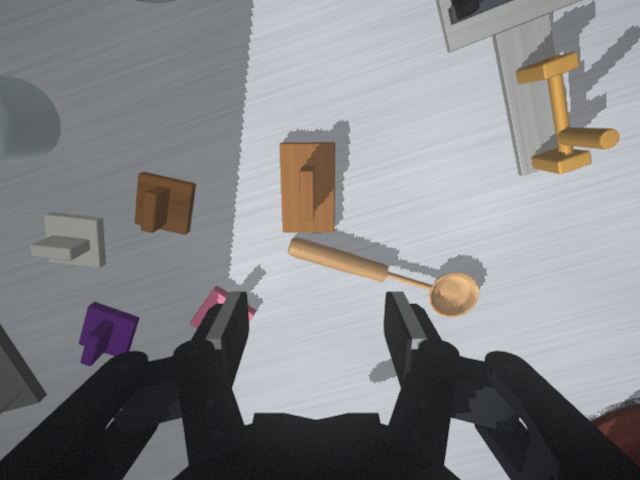

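Two brown covers show here: the long one at (306,186), lined up with the gripper, and the square at (165,203). The pink, purple and white squares are decoys.

Request:
play_rows([
  [0.0208,0.0027,-0.05],
  [0,0,-0.05],
  [0,0,-0.04],
  [0,0,-0.02],
  [0,0,-0.01],
  [0,0,-0.006],
  [0,0,0],
  [0,0,0],
], turn=[0,0,0,0,0,0,0,0])

```text
time: 10.9
tool_pos: [0.4685, 0.2924, 0.0183]
tool_rot: [-0.001, 0.989, -0.146, 0.001]
contact_force: [0.5, 0.6, 0.6]
gripper_width: 0.703
grasp_force: 0.0
```

Request:
play_rows([
  [0,0,0],
  [0,0,0],
  [0,0,0],
  [0,0,0],
  [0,0,0],
], turn=[0,0,0,0,0], hand=0)

```text
time: 11.52
tool_pos: [0.4679, 0.2922, 0.0175]
tool_rot: [-0.0, 0.989, -0.146, 0.0]
contact_force: [0.4, 0.0, 2.4]
gripper_width: 0.13
grasp_force: 60.8
```

Request:
play_rows([
  [0,0,0.03],
  [0,0,0.05],
  [0.01,-0.01,0.05],
  [0.03,-0.05,0.024],
  [0.03,-0.05,0],
  [0.03,-0.05,0],
  [0.03,-0.05,0],
  [0.03,-0.05,0],
], turn=[0,0,-9,-10,-10,-10,-10,-10])

```text
time: 12.52
tool_pos: [0.6275, 0.0307, 0.17]
tool_rot: [0.0, 0.787, -0.617, -0.001]
contact_force: [0.8, 0.5, -0.5]
gripper_width: 0.126
grasp_force: 60.2
```

Request:
play_rows([
  [0.0335,-0.0555,0],
  [0,0,0],
  [0,0,0],
  [0,0,0],
], turn=[-10,0,0,0])

```text
time: 13.02
tool_pos: [0.6588, -0.0198, 0.1703]
tool_rot: [0.0, 0.733, -0.68, -0.001]
contact_force: [-0.3, 0.4, -0.1]
gripper_width: 0.125
grasp_force: 60.2
```

```bash
python3 look.py bin w3.png
```

```text
tcp [ 0.6588 -0.0198  0.1703] closing deg 4.300000000000011 w 0.12492147161056608
0.58 [381. 146.] box [[260.0, 281.0], [264.0, 55.0], [502.0, 60.0], [497.0, 286.0]]
0.012 ctr [ 0.6055 -0.053 ] 0.191 0.183 -89.7 -176.8
0.042 ctr [ 0.6114 -0.0576] 0.172 0.164 -89.7 -176.8
```

View pics/w3.png

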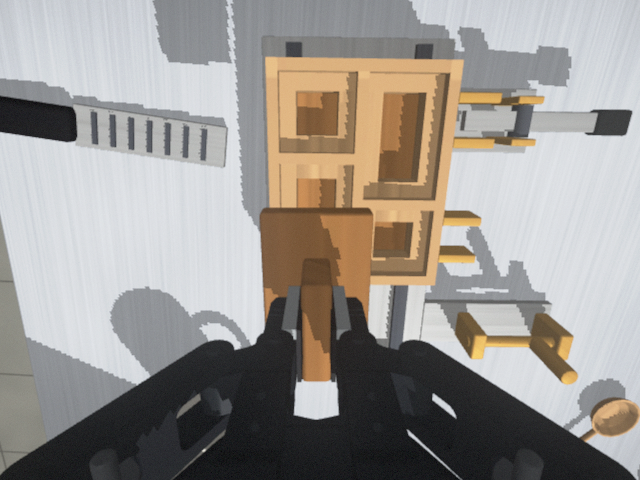

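```bash
python3 - <<'E'
from h import *
P=pose("wrist")
b=[ray(P,p,.05)[:2] for p in [(265,58),(463,59),(436,285)]]
print(np.round(b,4), np.linalg.norm(b[0]-b[1]),np.linalg.norm(b[1]-b[2]))
c=(b[0]+b[2])/2; ex=(b[0]-b[1]);ex/=np.linalg.norm(ex);ey=b[2]-b[1];ey/=np.linalg.norm(ey)
print("ctr",c,"angx",np.degrees(np.arctan2(ex[1],ex[0])),"angy",np.degrees(np.arctan2(ey[1],ey[0])))
for a in(np.radians(3.6),):
  X=np.array([np.cos(a),np.sin(a)]);Y=np.array([-X[1],X[0]])
  for n,u,v in[("long_far",.0315,.0315),("long_near",-.0315,-.0315),("sq_far",.0315,-.0485),("sq_near",-.0315,.0485)]: print(n,c+u*X+v*Y)
zt=state()["tool_pos"][2]-.0055
e=[ray(P,p,zt)[:2] for p in[(262,209),(371,209)]]; d=e[1]-e[0]; m=(e[0]+e[1])/2
n=np.array([-d[1],d[0]])/np.linalg.norm(d); n=n*np.sign(n[1])
print("plate edge",np.round(e,4),np.linalg.norm(d),"ang",np.degrees(np.arctan2(d[1],d[0])),"centre",m+.042*n)
# rim outlines of sq_far pocket & long_near for check
for p in[(279,71),(356,71),(354,152),(281,152),(369,72),(448,73),(432,198),(363,197)]: print(p,ray(P,p,.05)[:2].round(4))
E
```

```text
[[ 0.7018 -0.1359]
 [ 0.5689 -0.1452]
 [ 0.5569  0.022 ]] 0.13320724070723508 0.16768434908303947
ctr [ 0.62934119 -0.05694391] angx 4.007840953515708 angy 94.10842888194439
long_far [ 0.65880114 -0.02352817]
long_near [ 0.59988125 -0.09035965]
sq_far [ 0.66382438 -0.1033703 ]
sq_near [ 0.59485801 -0.01051751]
plate edge [[ 0.6849 -0.0611]
 [ 0.6384 -0.0646]] 0.04668202697501205 ang -175.71700420811902 centre [ 0.65852592 -0.02092866]
(279, 71) [ 0.6921 -0.1286]
(356, 71) [ 0.6399 -0.1325]
(354, 152) [ 0.6354 -0.0789]
(281, 152) [ 0.6883 -0.075 ]
(369, 72) [ 0.631  -0.1326]
(448, 73) [ 0.5773 -0.136 ]
(432, 198) [ 0.5729 -0.0495]
(363, 197) [ 0.6251 -0.0464]
```

The picture shows the brake down, the bin squared up, and the held cover's -y edge at row 209. I'll shift by −5.5 mm in y, hover low and check.

Request:
play_rows([
  [0,-0.0055,-0.03],
  [0,0,-0.04],
  [0,0,-0.02],
  [0,0,-0.006],
  [0,0,0],
  [0,0,0],
], turn=[-0.4,0,0,0,0,0])

```text
time: 13.88
tool_pos: [0.661, -0.0267, 0.0769]
tool_rot: [-0.001, 0.73, -0.684, 0.001]
contact_force: [0.1, 1.0, -0.1]
gripper_width: 0.123
grasp_force: 60.2
```

```bash
python3 look.py bin w4.png
```

```text
tcp [ 0.661  -0.0267  0.0769] closing deg 3.8000000000000114 w 0.12332539160466872
0.61 [420. 160.] box [[237.0, 365.0], [238.0, 38.0], [606.0, 39.0], [605.0, 367.0]]
0.012 ctr [ 0.598  -0.0488] 0.204 0.192 -90.4 -176.5
0.042 ctr [ 0.6078 -0.057 ] 0.175 0.164 -90.4 -176.5
```

View pics/w4.png

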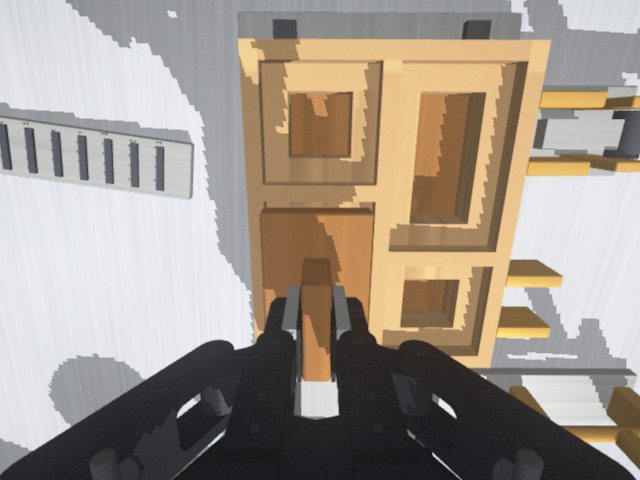

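```bash
python3 - <<'E'
from h import *
P=pose("wrist"); s=state(); T=s["tool_pos"]; print(T)
b=[ray(P,p,.05)[:2] for p in [(239,40),(551,40),(490,367)]]
c=(b[0]+b[2])/2; print(np.round(b,4),np.linalg.norm(b[0]-b[1]),np.linalg.norm(b[1]-b[2]),c)
a=np.radians(3.9);X=np.array([np.cos(a),np.sin(a)]);Y=np.array([-X[1],X[0]])
for n,u,v in[("long_far",.0315,.0315),("sq_far",.0315,-.0485)]: print(n,c+u*X+v*Y)
q=[ray(P,p,.05)[:2] for p in[(260,61),(382,61),(377,184),(263,184)]]; print("sqfar",np.mean(q,0), "->long_far",np.mean(q,0)+.08*Y)
for dz in(-.0175,):
  e=[ray(P,p,T[2]+dz)[:2] for p in[(262,209),(374,209)]]; d=e[1]-e[0]; print(np.linalg.norm(d),"plate ctr",(e[0]+e[1])/2+.042*Y, "ang",np.degrees(np.arctan2(d[1],d[0])))
E
```

```text
[ 0.66068716 -0.02678036  0.07658814]
[[ 0.7004 -0.1361]
 [ 0.5682 -0.1447]
 [ 0.5578  0.021 ]] 0.13244956835840635 0.1660760967508978 [ 0.62910363 -0.05754852]
long_far [ 0.6583882  -0.02397898]
sq_far [ 0.66382942 -0.10379373]
sqfar [ 0.66337518 -0.10367281] ->long_far [ 0.65793396 -0.02385807]
0.05188871558640868 plate ctr [ 0.6591829  -0.02501776] ang -176.18753524995606
```

Request:
play_rows([
  [-0.001,0.0015,-0.004],
  [0,0,-0.004],
  [0,0,-0.004],
  [0,0,-0.003],
  [0,0,0],
  [0,0,0],
], turn=[0,0,0,0,0,0])

```text
time: 14.72
tool_pos: [0.6587, -0.0252, 0.0599]
tool_rot: [-0.0, 0.73, -0.684, 0.0]
contact_force: [0.3, 0.4, -0.9]
gripper_width: 0.124
grasp_force: 60.2
```

Request:
play_rows([
  [0,0,-0.002],
  [0,0,-0.0015],
  [0,0,0],
  [0,0,0],
], turn=[0,0,0,0])

```text
time: 15.22
tool_pos: [0.659, -0.0251, 0.0574]
tool_rot: [-0.0, 0.73, -0.684, 0.0]
contact_force: [-3.1, 0.4, 6.2]
gripper_width: 0.125
grasp_force: 61.2
```

Request:
play_rows([
  [0,0,0],
  [0,0,0],
  [0,0,0],
  [0,0,0.03],
  [0,0,0.05],
  [0,0,0.05],
  [0,0,0],
  [0,0,0],
], turn=[0,0,0,0,0,0,0,0], hand=0.04)

```text
time: 16.23
tool_pos: [0.6583, -0.0251, 0.1858]
tool_rot: [0.0, 0.73, -0.684, -0.0]
contact_force: [0.4, 0.4, -0.4]
gripper_width: 0.47
grasp_force: 0.0
```

```bash
python3 - <<'E'
from look import *
print(state()["time"]); look("long_a","w5.png",zs=(.052,))
P=pose("top");grab_frame("top")
for t in("long_a","square_a"):
  for d in trace("top",t)[:6]: print(t,round(d["p"],2),np.round(d["location"]),ray(P,d["location"],.012).round(3))
E
```

```text
16.225
tcp [ 0.6583 -0.0251  0.1858] closing deg 3.8000000000000114 w 0.47047550813853023
0.73 [315. 219.] box [[283.0, 169.0], [347.0, 169.0], [347.0, 270.0], [283.0, 270.0]]
0.052 ctr [ 0.6588 -0.0258] 0.05 0.085 -176.2 95.3
square_a 0.87 [160. 318.] [0.367 0.418 0.012]
square_a 0.74 [157. 266.] [0.498 0.431 0.012]
square_a 0.73 [110. 309.] [0.387 0.544 0.012]
square_a 0.6 [119. 273.] [0.478 0.527 0.012]
```

View pics/w5.png

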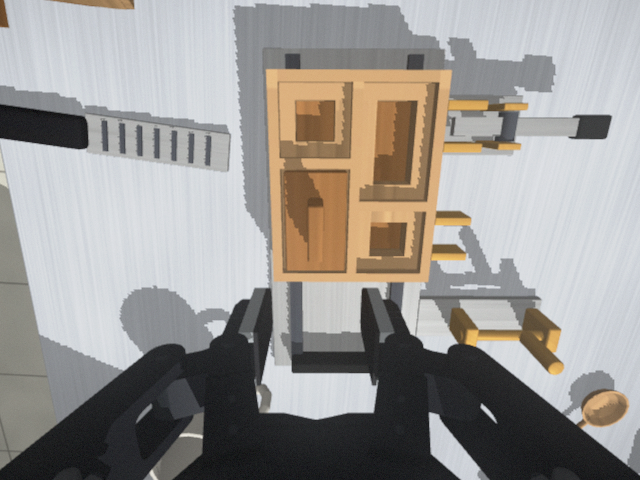

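The long cover is seated flush in long_far, at (315,219). Next is the square.

Request:
play_rows([
  [-0.025,0.055,0],
  [-0.025,0.055,0],
  [-0.025,0.055,0],
  [-0.025,0.055,0],
  [-0.025,0.055,0],
  [-0.025,0.055,0],
  [-0.025,0.055,0],
  [-0.025,0.055,0],
], turn=[9,9,9,9,9,9,4.2,0], hand=0.06)

```text
time: 17.48
tool_pos: [0.4573, 0.4164, 0.1856]
tool_rot: [0.0, 0.97, -0.242, -0.0]
contact_force: [0.9, 0.7, 0.9]
gripper_width: 0.7
grasp_force: 0.0
```

Request:
play_rows([
  [0,0,0],
  [0,0,0],
  [0,0,0],
], turn=[0,0,0])

```text
time: 17.85
tool_pos: [0.4593, 0.4136, 0.1859]
tool_rot: [0.0, 0.97, -0.243, -0.0]
contact_force: [-0.0, 0.5, 0.2]
gripper_width: 0.701
grasp_force: 0.0
```

```bash
python3 look.py square_a w6.png
```

```text
tcp [0.4593 0.4136 0.1859] closing deg 61.8 w 0.7006746085508235
0.92 [200. 242.] box [[166.0, 216.0], [229.0, 212.0], [233.0, 264.0], [170.0, 268.0]]
0.012 ctr [0.4855 0.5243] 0.058 0.052 -114.0 151.5
0.042 ctr [0.4896 0.5102] 0.053 0.047 -114.0 151.5
0.86 [356. 293.] box [[320.0, 309.0], [346.0, 259.0], [392.0, 282.0], [365.0, 333.0]]
0.012 ctr [0.363  0.4201] 0.06 0.052 -52.8 -147.1
0.042 ctr [0.3788 0.4159] 0.054 0.047 -52.8 -147.1
0.85 [285. 184.] box [[259.0, 155.0], [314.0, 155.0], [314.0, 212.0], [259.0, 212.0]]
0.012 ctr [0.4931 0.4254] 0.048 0.051 -118.1 151.8
0.042 ctr [0.4965 0.4207] 0.044 0.047 -118.1 151.8
```

View pics/w6.png

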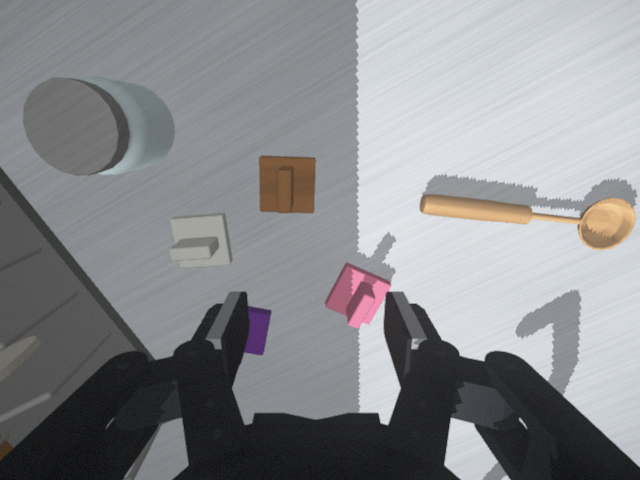

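The brown square is at (287,184) with its bar along the tool x axis. The white (200,240), pink (356,293) and purple (258,330) squares stay put.

Request:
play_rows([
  [0.0338,0.0118,-0.03],
  [0,0,-0.05],
  [0,0,-0.05],
  [0,0,-0.02],
  [0,0,-0.01],
  [0,0,-0.008],
  [0,0,0],
  [0,0,0],
], turn=[0,0,0,0,0,0,0,0])

```text
time: 18.95
tool_pos: [0.4933, 0.4274, 0.0199]
tool_rot: [-0.001, 0.97, -0.242, 0.001]
contact_force: [0.2, -0.4, -0.1]
gripper_width: 0.705
grasp_force: 0.0
```

Request:
play_rows([
  [0,0,0],
  [0,0,0],
  [0,0,0],
  [0,0,0],
  [0,0,0],
], turn=[0,0,0,0,0], hand=0)

```text
time: 19.58
tool_pos: [0.4928, 0.4269, 0.0188]
tool_rot: [-0.0, 0.97, -0.242, 0.0]
contact_force: [0.2, 0.3, 2.5]
gripper_width: 0.128
grasp_force: 60.8
```

Request:
play_rows([
  [0,0,0.03],
  [0,0,0.05],
  [0,-0.01,0.05],
  [0.015,-0.055,0.0],
  [0.015,-0.055,0],
  [0.015,-0.055,0],
  [0.015,-0.055,0],
  [0.015,-0.055,0],
], turn=[0,0,0,-10,-10,-10,-10,-9])

```text
time: 20.58
tool_pos: [0.5672, 0.1398, 0.1477]
tool_rot: [0.0, 0.781, -0.625, -0.0]
contact_force: [1.3, 1.1, -0.5]
gripper_width: 0.126
grasp_force: 60.3
```

Request:
play_rows([
  [0.015,-0.055,0],
  [0.012,-0.0555,0],
  [0,-0.042,0],
  [0,0,-0.035],
  [0,0,-0.035],
  [0,0,0],
  [0,0,0],
], turn=[-9,0,0,0,0,0,0])

```text
time: 21.45
tool_pos: [0.595, -0.0108, 0.0793]
tool_rot: [-0.0, 0.731, -0.682, 0.0]
contact_force: [1.2, 1.3, -0.5]
gripper_width: 0.127
grasp_force: 60.3
```

```bash
python3 look.py bin w7.png
```

```text
tcp [ 0.595  -0.0108  0.0793] closing deg 4.0 w 0.12680787133536675
0.84 [269. 115.] box [[83.0, 0.0], [465.0, 0.0], [465.0, 334.0], [83.0, 334.0]]
0.012 ctr [ 0.6226 -0.0477] 0.196 0.199 -176.1 101.4
0.042 ctr [ 0.6193 -0.0538] 0.168 0.171 -176.1 101.4
```

View pics/w7.png

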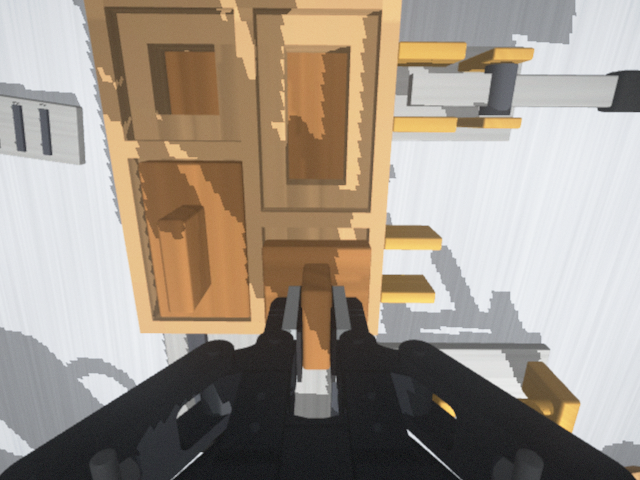

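```bash
python3 - <<'E'
from h import *
P=pose("wrist"); T=state()["tool_pos"]; print(T)
a=np.radians(3.9);X=np.array([np.cos(a),np.sin(a)]);Y=np.array([-X[1],X[0]])
def mid(p,q,z,off):
    e=[ray(P,x,z)[:2] for x in(p,q)]; print(np.linalg.norm(e[0]-e[1]).round(4),((e[0]+e[1])/2+off*Y).round(4))
mid((263,229),(372,229),.05,.0275)     # pocket
mid((261,211),(374,211),.05,.008+.0275) # from long_near +y edge
mid((254,9),(383,9),.05,.089+.008+.0275)
mid((263,241),(370,241),T[2]-.0188,.025) # plate bottom
mid((263,248),(370,248),T[2]-.0068,.025) # plate top
E
```

```text
[ 0.59584651 -0.01078678  0.08052084]
0.0556 [ 0.5948 -0.0098]
0.0567 [ 0.5949 -0.0113]
0.0548 [ 0.5947 -0.0106]
0.0515 [ 0.5952 -0.0098]
0.0479 [ 0.5953 -0.0107]
```

Request:
play_rows([
  [-0.0005,-0.0003,-0.006],
  [0,0,-0.005],
  [0,0,-0.004],
  [0,0,-0.003],
  [0,0,-0.002],
  [0,0,0],
  [0,0,0],
], turn=[0,0,0,0,0,0,0])

```text
time: 22.42
tool_pos: [0.5941, -0.0111, 0.0587]
tool_rot: [-0.0, 0.731, -0.682, 0.0]
contact_force: [-0.8, -0.2, 2.1]
gripper_width: 0.126
grasp_force: 60.8
```

Request:
play_rows([
  [0,0,-0.001],
  [0,0,0],
  [0,0,0],
  [0,0,0.03],
  [0,0,0.05],
  [0,0,0.05],
  [0,0,0],
  [0,0,0],
], turn=[0,0,0,0,0,0,0,0], hand=0.035)

```text
time: 23.42
tool_pos: [0.5937, -0.0111, 0.1869]
tool_rot: [0.0, 0.731, -0.682, -0.0]
contact_force: [-0.2, 0.2, -0.7]
gripper_width: 0.408
grasp_force: 0.0
```

```bash
python3 - <<'E'
from look import *
look("square_a","w8.png",zs=(.052,)); look("long_a","w8.png",zs=(.052,))
P=pose("top");grab_frame("top")
for t in("long_a","square_a"):
  for d in trace("top",t)[:6]: print(t,round(d["p"],2),np.round(d["location"]),ray(P,d["location"],.012).round(3))
E
```

```text
tcp [ 0.5937 -0.0111  0.1869] closing deg 4.0 w 0.4079510480254123
0.93 [315. 219.] box [[284.0, 188.0], [345.0, 188.0], [345.0, 254.0], [284.0, 254.0]]
0.052 ctr [ 0.5945 -0.0113] 0.048 0.056 -176.0 95.4
0.63 [286. 121.] box [[175.0, 40.0], [403.0, 40.0], [403.0, 261.0], [175.0, 261.0]]
0.052 ctr [ 0.6175 -0.0588] 0.159 0.167 -176.0 98.3
tcp [ 0.5928 -0.0109  0.1851] closing deg 4.0 w 0.41383325900118106
0.78 [236. 197.] box [[199.0, 144.0], [265.0, 141.0], [270.0, 249.0], [205.0, 252.0]]
0.052 ctr [ 0.6574 -0.0261] 0.05 0.086 -173.3 94.3
square_a 0.84 [158. 320.] [0.36  0.421 0.012]
square_a 0.84 [110. 310.] [0.385 0.543 0.012]
square_a 0.82 [120. 271.] [0.483 0.526 0.012]
square_a 0.44 [323. 230.] [0.594 0.011 0.012]
```

View pics/w8.png

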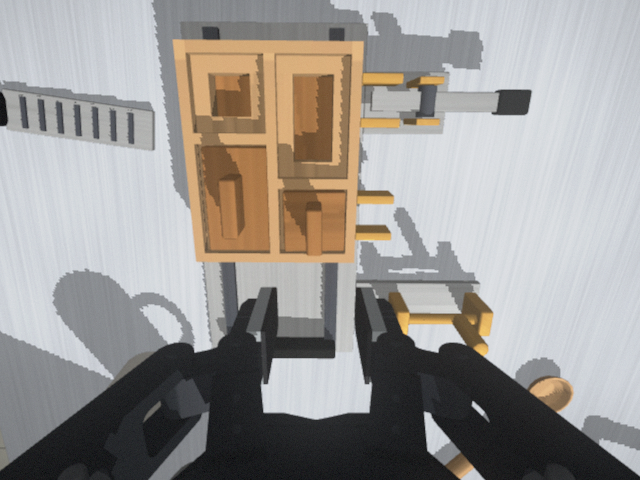

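Both covers are seated: the square at (315,219) and the long at (236,197). The brake is still down, with its pad at (514,102).

```bash
python3 - <<'E'
from h import *
P=pose("wrist")
for p in[(499,90),(530,90),(530,114),(499,114)]: print(ray(P,p,.044).round(4))
print("pivot",ray(P,(428,101),.045).round(4),state()["tool_pos"])
print("knob",ray(P,(484,349),.086),ray(P,(470,330),.08))
E
```

```text
[ 0.4635 -0.1209  0.044 ]
[ 0.4404 -0.1225  0.044 ]
[ 0.4361 -0.1058  0.044 ]
[ 0.4596 -0.1041  0.044 ]
pivot [ 0.5154 -0.1095  0.045 ] [ 0.59342945 -0.01103754  0.1861698 ]
knob [0.45110211 0.07558198 0.086     ] [0.46268451 0.0625961  0.08      ]
```

Request:
play_rows([
  [-0.02,-0.015,0],
  [-0.02,-0.015,0],
  [-0.02,-0.015,0],
  [-0.02,-0.015,0],
  [-0.02,-0.015,0],
  [-0.02,-0.015,0],
  [-0.0245,-0.012,0],
  [0,0,-0.03],
], turn=[10,10,10,10,10,10,10,10], hand=0.05)

```text
time: 24.78
tool_pos: [0.4502, -0.1145, 0.1595]
tool_rot: [0.001, 0.999, -0.051, 0.003]
contact_force: [0.3, -0.2, 0.1]
gripper_width: 0.584
grasp_force: 0.0
```

Request:
play_rows([
  [0,0,-0.03],
  [0,0,0],
  [0,0,0],
], turn=[10,0,0])

```text
time: 25.15
tool_pos: [0.45, -0.1133, 0.1284]
tool_rot: [0.0, 0.999, 0.033, 0.001]
contact_force: [0.3, 0.2, 0.9]
gripper_width: 0.586
grasp_force: 0.0
```

Request:
play_rows([
  [0,0,-0.04],
  [0,0,-0.03],
  [0,0,-0.02],
  [0,0,-0.016],
  [0,0,0],
  [0,0,0],
], turn=[0,0,0,0,0,0])

```text
time: 25.9
tool_pos: [0.4505, -0.1135, 0.0226]
tool_rot: [0.0, 0.999, 0.034, 0.001]
contact_force: [0.2, -0.1, -0.3]
gripper_width: 0.591
grasp_force: 0.0
```

Request:
play_rows([
  [0,0,0],
  [0,0,0],
  [0,0,0],
  [0,0,0],
], turn=[0,0,0,0], hand=0.012)

```text
time: 26.4
tool_pos: [0.4501, -0.1135, 0.0223]
tool_rot: [0.0, 0.999, 0.034, 0.001]
contact_force: [-2.1, -0.0, 5.3]
gripper_width: 0.2
grasp_force: 59.6
```

Request:
play_rows([
  [0.0007,0,0.0097],
  [0.0022,0,0.0095],
  [0.0036,0.0003,0.0091],
  [0.0048,0.0003,0.0084],
  [0.0061,0.0004,0.0076],
  [0.0065,0.0004,0.006],
  [0,0,0],
  [0,0,0],
], turn=[0,0,0,0,0,0,0,0])

```text
time: 27.4
tool_pos: [0.47, -0.112, 0.0694]
tool_rot: [0.0, 0.999, 0.035, -0.004]
contact_force: [-3.6, -4.2, -2.3]
gripper_width: 0.192
grasp_force: 59.2
```

Request:
play_rows([
  [0.002,0,0.003],
  [0,0,0],
  [0,0,0],
], turn=[0,0,0])

```text
time: 27.78
tool_pos: [0.4722, -0.1119, 0.0715]
tool_rot: [0.0, 0.999, 0.035, -0.004]
contact_force: [-0.5, -5.2, -10.5]
gripper_width: 0.199
grasp_force: 58.9
```

Request:
play_rows([
  [0,0,0],
  [0,0,0],
  [0,0,0],
  [-0.005,0,0.03],
  [0,0,0.05],
  [0,0,0],
  [0,0,0],
], turn=[0,0,0,0,0,0,0], hand=0.05)

```text
time: 28.65
tool_pos: [0.4704, -0.1116, 0.1548]
tool_rot: [0.0, 0.999, 0.035, 0.0]
contact_force: [-0.3, 0.0, -0.1]
gripper_width: 0.583
grasp_force: 0.0
```

```bash
python3 look.py brake_pad w9.png | head -3
```

```text
tcp [ 0.4704 -0.1116  0.1548] closing deg 94.0 w 0.5831017987755537
0.9 [320. 202.] box [[302.0, 273.0], [302.0, 122.0], [332.0, 122.0], [332.0, 273.0]]
0.012 ctr [ 0.4851 -0.1114] 0.126 0.023 3.3 -86.0
```

View pics/w9.png

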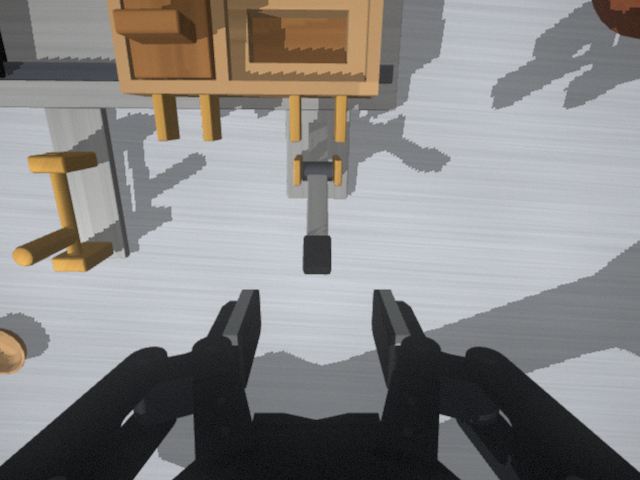

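The lever is up again, with its pad at (317,255). Next I push the bin home.

Request:
play_rows([
  [0.04,-0.015,0],
  [0.04,-0.015,0],
  [0.04,-0.015,0],
  [0.0466,-0.0154,0],
  [0,0,-0.05],
  [0,0,-0.05],
  [0,0,-0.028],
  [0,0,0],
], turn=[0,0,0,0,0,0,0,0], hand=0)

```text
time: 29.75
tool_pos: [0.6333, -0.1707, 0.0214]
tool_rot: [-0.002, 0.999, 0.035, -0.004]
contact_force: [-0.7, -0.9, 0.5]
gripper_width: -0.002
grasp_force: 0.0
```

Request:
play_rows([
  [-0.0007,0.01,0],
  [-0.0007,0.01,0],
  [-0.0007,0.01,0],
  [-0.0007,0.01,0],
  [-0.0007,0.01,0],
  [-0.0007,0.01,0],
  [-0.0007,0.01,0],
  [-0.0007,0.01,0],
], turn=[0,0,0,0,0,0,0,0])

```text
time: 30.75
tool_pos: [0.6313, -0.0915, 0.0266]
tool_rot: [0.0, 0.999, 0.034, 0.0]
contact_force: [0.8, -3.1, 0.9]
gripper_width: -0.002
grasp_force: 1.3
```

Request:
play_rows([
  [-0.0007,0.01,0],
  [-0.0007,0.01,0],
  [-0.0004,0.006,0],
  [-0.0002,0.003,0],
  [0,0,0],
  [0,0,0],
], turn=[0,0,0,0,0,0])

```text
time: 31.5
tool_pos: [0.6287, -0.0628, 0.0261]
tool_rot: [-0.0, 0.999, 0.034, -0.001]
contact_force: [-0.4, -0.0, 0.6]
gripper_width: 0.0
grasp_force: 0.0
```

Request:
play_rows([
  [-0.0002,0.003,0],
  [0,0.002,0],
  [0,0.002,0],
  [0,0.001,0],
  [0,0,0],
  [0,0,0],
], turn=[0,0,0,0,0,0])

```text
time: 32.25
tool_pos: [0.6292, -0.0551, 0.0267]
tool_rot: [-0.0, 0.999, 0.034, 0.0]
contact_force: [-1.1, -2.5, -0.3]
gripper_width: -0.001
grasp_force: 0.9
```

Request:
play_rows([
  [0,0.001,0],
  [0,0.001,0],
  [0,0.001,0],
  [0,0,0],
  [0,0,0],
], turn=[0,0,0,0,0])

```text
time: 32.88
tool_pos: [0.6292, -0.0549, 0.0267]
tool_rot: [0.003, 0.999, 0.035, -0.0]
contact_force: [-1.2, -11.2, -2.0]
gripper_width: -0.001
grasp_force: 5.5
```

Request:
play_rows([
  [0.0005,-0.01,0],
  [0,0,0.05],
  [0,0,0.06],
  [0,0,0.023],
  [-0.05,0.03,0],
  [-0.05,0.03,0],
  [-0.05,0.04,0],
  [-0.05,0.037,0],
], turn=[0,0,0,0,0,0,0,0])

```text
time: 33.88
tool_pos: [0.4297, 0.0754, 0.1602]
tool_rot: [-0.001, 0.999, 0.034, 0.001]
contact_force: [0.1, 0.5, 0.9]
gripper_width: -0.004
grasp_force: 0.0
```

Request:
play_rows([
  [-0.014,0,0],
  [0,0,0],
  [0,0,0],
], turn=[0,0,0])

```text
time: 34.25
tool_pos: [0.4177, 0.0739, 0.1603]
tool_rot: [-0.0, 0.999, 0.034, 0.001]
contact_force: [-0.7, -0.1, -0.3]
gripper_width: 0.003
grasp_force: 0.0
```

```bash
python3 look.py bolt_knob w10.png
```

```text
tcp [0.4177 0.0739 0.1603] closing deg 93.9 w 0.0034424298266019578
0.59 [321. 165.] box [[304.0, 113.0], [325.0, 113.0], [325.0, 204.0], [304.0, 204.0]]
0.012 ctr [0.466  0.0786] 0.016 0.072 -86.1 -175.6
0.042 ctr [0.4691 0.0787] 0.015 0.065 -86.1 -175.6
```

View pics/w10.png

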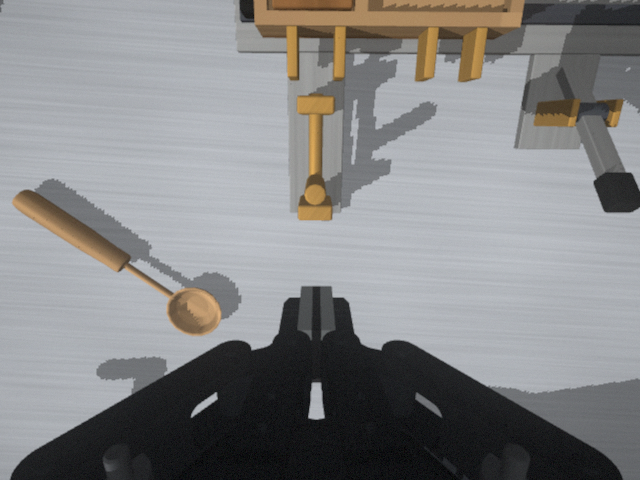

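The bolt lines up with its fork (midpoint 316) and the knob is at (315,190), straight ahead of the fingers.

Request:
play_rows([
  [-0.003,0.001,-0.05],
  [0,0,-0.035],
  [0,0,-0.015],
  [0,0,0],
  [0.01,0.0007,0],
  [0.01,0.0007,0],
  [0.01,0.0007,0],
  [0.01,0.0007,0],
], turn=[0,0,0,0,0,0,0,0])

```text
time: 35.35
tool_pos: [0.4546, 0.0778, 0.06]
tool_rot: [0.0, 0.999, 0.035, -0.0]
contact_force: [-2.0, 0.4, 1.6]
gripper_width: 0.003
grasp_force: 1.2
```

Request:
play_rows([
  [0.007,0.0005,0],
  [0.006,0.0004,0],
  [0.003,0.0002,0],
  [0,0,0],
  [0,0,0],
], turn=[0,0,0,0,0])

```text
time: 35.98
tool_pos: [0.47, 0.0789, 0.0597]
tool_rot: [-0.0, 0.999, 0.034, 0.0]
contact_force: [0.7, 0.0, -0.2]
gripper_width: -0.005
grasp_force: 0.0
```

Request:
play_rows([
  [0.002,0,0],
  [0.002,0,0],
  [0.002,0,0],
  [0.002,0,0],
  [0,0,0],
  [0,0,0],
], turn=[0,0,0,0,0,0])

```text
time: 36.72
tool_pos: [0.4719, 0.0787, 0.0587]
tool_rot: [0.0, 0.999, 0.035, -0.008]
contact_force: [-23.3, -2.5, 15.9]
gripper_width: -0.001
grasp_force: 11.6
```

Request:
play_rows([
  [-0.01,0,0],
  [-0.02,0,0],
  [-0.014,0,0],
  [0,0,0.05],
  [0,0,0.05],
  [0,0,0],
  [0,0,0],
], turn=[0,0,0,0,0,0,0])

```text
time: 37.6
tool_pos: [0.4339, 0.0788, 0.1595]
tool_rot: [-0.0, 0.999, 0.034, 0.0]
contact_force: [0.1, 0.2, -0.4]
gripper_width: -0.002
grasp_force: 0.0
```

```bash
python3 - <<'E'
from h import *
s=state();print(s["tool_pos"]);P=pose("wrist"); a=grab_frame("wrist")
b=cv2.imread("pics/w10.png")[:,:,::-1]
c=np.hstack([b[0:230,220:400],a[0:230,220:400]]); save(c,"cmp.png",s=2.1)
E
```

```text
[0.4338672  0.07883407 0.15946295]
```

View pics/cmp.png

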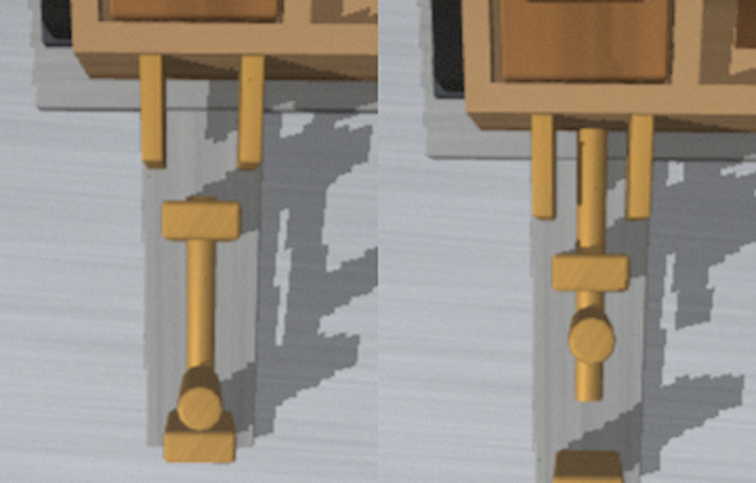

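```bash
python3 - <<'E'
from h import *
c=camera_info("wrist");K=np.array(c["camera_matrix"]);M=np.array(c["mount"])
def pp(t,q):
    T=np.eye(4);T[:3,:3]=R.from_quat([q[1],q[2],q[3],q[0]]).as_matrix();T[:3,3]=t;A=T@M;return K,A[:3,:3],A[:3,3]
s=state();q=s["tool_rot"];P0=pp([.4177,.0739,.1603],q);P1=pp(s["tool_pos"],q)
for n,u0,u1,z in[("knob",(200,407),(590,340),.086),("strap front top",(200,203),(590,257),.048),("rear strap top front edge",(200,432),(590,455),.048),("tip",(200,197),(590,130),.044)]:
    a=ray(P0,(220+u0[0]/2.1,u0[1]/2.1),z);b=ray(P1,(220+(u1[0]-378)/2.1,u1[1]/2.1),z);print(n,a.round(4),b.round(4),(b-a).round(4))
E
```

```text
knob [0.4531 0.0769 0.086 ] [0.4885 0.0798 0.086 ] [0.0354 0.0029 0.    ]
strap front top [0.5113 0.081  0.048 ] [0.5107 0.0809 0.048 ] [-0.0006 -0.0001  0.    ]
rear strap top front edge [0.4366 0.0759 0.048 ] [0.4446 0.076  0.048 ] [0.008  0.0002 0.    ]
tip [0.5134 0.0811 0.044 ] [0.5485 0.0836 0.044 ] [0.0351 0.0025 0.    ]
```

```bash
python3 - <<'E'
from h import *
P=pose("top");grab_frame("top")
for t in("long_a","square_a","bin"):
  for d in trace("top",t)[:5]:
    r=d["region"].astype(np.uint8); c=max(cv2.findContours(r,0,1)[0],key=cv2.contourArea)
    b=np.array([ray(P,p,.052)[:2] for p in cv2.boxPoints(cv2.minAreaRect(c))]); print(t,round(d["p"],2),np.round(d["location"]),b.mean(0).round(4))
c=np.array([.6293-.0068,-.0572+.0998]);a=np.radians(3.9);X=np.array([np.cos(a),np.sin(a)]);Y=np.array([-X[1],X[0]])
print("expected long",c+.0315*X+.0315*Y,"sq",c-.0315*X+.0485*Y)
P=pose("wrist");grab_frame("wrist")
for d in trace("wrist","square_a")[:3]: print(d["p"],d["location"],ray(P,d["location"],.06))
print(state()["contact_force"])
E
```

```text
long_a 0.75 [296. 204.] [0.6521 0.0768]
long_a 0.45 [371. 265.] [ 0.4979 -0.1102]
square_a 0.92 [158. 319.] [0.3625 0.4082]
square_a 0.91 [111. 311.] [0.3818 0.5276]
square_a 0.78 [120. 273.] [0.4805 0.5138]
square_a 0.76 [290. 230.] [0.5877 0.0896]
bin 0.58 [317. 218.] [0.6076 0.045 ]
bin 0.55 [370. 267.] [ 0.4995 -0.1096]
expected long [0.65178457 0.07616954] sq [0.5877742  0.08884521]
0.92 [319.5, 17.6] [0.56962658 0.08626    0.06      ]
0.32 [421.9, 41.9] [0.56104984 0.02344153 0.06      ]
0.24 [602.2, 172.2] [ 0.49165405 -0.1107116   0.06      ]
[ 0.38663935 -0.16002889 -0.12171981]
```

Both covers are where a fully home bin should carry them, to within 1 mm, so I'm handing the job in.

```bash
python3 -c "
from plant import *
print(job_done())"
```

```text
the job is handed in; nothing more can be done
None
```

I did every step in order and handed the job in: both covers (long and square) seated, brake up, bin home and bolt thrown. It gave no verdict, and the bolt is the least certain: I measured 35 mm of travel on top of its unknown start (0–8 mm), and it stopped hard at about 23 N.

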